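Snap the cover onto the desk battery box

ROBOT

A 7-joint arm with a two-finger parallel gripper is mounted at the origin on the work surface. World frame = base frame: x ahead of the robot, y to its left, z up, the work surface at z = 0. Lengths are in m, angles in rad, forces in N, time in s.
With the tool pointing down it reaches from about 0.425 to 0.925 m from the base axis. Payload 6.8 kg.
Tool frame: the origin (TCP) lies at the centre of the arm's flange, where the gripper is bolted on; the fingertips stand 173 mm ahead of it and the grasp point (between the pads) lies 155 mm ahead of it (finger_overhang is the distance from the TCP to the fingertips, in m); y points along the fingers, z is the direction in which the jaws open and shut, and the axes are right-handed (so a half turn about y gives the same grasp; the last joint's range is limited). The gripper opens to 85 mm and grips with 20 to 120 N. Pads are 22 mm wide; open, the fingers measure 114 mm over their backs; the gripper's body (76 mm by 85 mm) begins 54 mm behind the grasp point. The pads swing forward as they close: fully open they stand 13 mm farther back than shut.
Start: joints at [1.057, 0.477, 0.022, 1.555, -0.011, 1.109, -0.083], TCP at [0.266, -0.62, 0.405] pointing down, gripper open.
Joint ranges: [-2.96, 2.96], [-0.34, 2.1], [-1.41, 1.46], [0.24, 2.44], [-1.37, 4.51], [0.17, 1.92], [-2.96, 2.96]. Speed limits (rad/s): [2.39, 2.39, 3.14, 3.14, 3.14, 3.14, 3.14].

INTERFACE

Orientations are given as a rotation vector (axis times angle).
In Python, from bench import get_obs, grab_frame, hand_in, finger_overhang gives the robot as it stands. The module is installed in compiled form; this text tells all that it offers.
- The arm moves only by the shell command python3 -m jog 'ROWS' [FORCE]. ROWS is JSON, a list of rows, each a list of 3 entries, a list of its own where there are three numbers: the shift along the tool's x, y, z in cm, then the turn about the tool's y in rad, then the gripper command: -1 is fully open, 1 is shut, values between are in proportion. In form: [[[x, y, z], twist, gripper], ...]. A call has 1 to 10 rows; each row is the pose to reach, as a shift and turn from the pose commanded when the call began, along the tool's axes at that moment; what a row does not reach only later rows make up. A row lasts 1/8 s, in which the tool goes at most 62.5 mm and 10.7 degrees, less where a joint would pass 70% of its speed; a pose out of reach is approached as far as the arm can. A call with a gripper value outside its range is refused whole. The fingers move at their own pace and stop on an object; FORCE is the grip in N (left out, the last holds). Time passes only in rows, so rows that repeat a pose let the fingers close. It gives the time, the measured TCP pose, the force and the opening at its end, in the units of the state.
- get_obs(): the state, without advancing time (a new reading comes with each control period).
- grab_frame(name): name is "scene" or "top" or "wrist"; returns a dict with "image" (384x512x3 uint8, blue, green, red), "fx", "fy", "cx", "cy" (pixels), "origin" and "rotation" of the camera in the world. Camera axes: x right, y up, looking along -z (the intrinsics and any distortion apply to the point x, -y, -z); pixel columns grow to the right and rows downward; lengths in m; the calibration is good to about 2 mm. A picture is of the moment at which its call begins. There is no depth.
- hand_in(): hands the job in, once; it reports no verdict.
The state is a dict: "clock": time; "joints": joint angles; "qvel": joint speeds; "tau": joint torques, N m; "tcp_pos": TCP position; "orientation": TCP orientation; "contact_force": force on the tool from outside, world axes, zero at the start; "moment": the same for the moment, N m; "grip_width": finger opening in m.
Only numpy, scipy, OpenCV 4.12 (cv2) and the standard library are available. Lean on these libraries where they do the work, as an engineer would, in place of code of your own. Each camera call takes 0.05 s, during which the arm holds its last target.

TASK

Pick up the loose white battery cover and put it on the open grey battery box that is screwed to the desk, then press it straight down until the clips at both ends have snapped in under the box's orange rims and it sits fully home on the walls. The box's height is set differently each time, so go by feel: press gently and stop as soon as it is home, because the thin plastic cracks under a hard push. Then let go; leave everything else on the desk where it is.

Things in the scene. Friction and masses are not known exactly. Their poses are not given: they have to be found in the camera images.
- box: Grey open-topped battery box screwed to the desk. Its black foot plate, 150 (x) x 60 (y) x 5 mm, has this origin at the centre of its underside; z up, x lengthwise. The housing, 112 x 64 x 50 mm high, walls 4 mm, is centred over it on levelling legs: its underside is 10 to 28 mm above this origin, fixed but different each time and not reported (walls' top at 60 to 78 mm): feel or look for it.
- lid_switch (a joint): Red sprung pin in the middle of the housing, 8 mm across, pushed down by the cover's plate: 0 = up, its top 10 mm above the walls' top; 0.010 m = the plate lies on the walls, fully home. Its spring pushes under 1 N. Also: on each end of the housing (+x, -x) an orange rim juts out 4 mm, to 60 mm from the centre, top 33 mm and underside 28 mm above the housing's underside.
- cover: Loose white cover, 0.12 to 0.2 kg, 134 (x) x 80 (y) x 64 mm, standing right way up on the desk on its two long skirts. Origin: centre of the skirts' lower edge plane, z up, x lengthwise. Top plate from z = 36 to 40 mm. Skirts' inner faces at y = +-34 mm (2 mm clear of the box walls each side), flaring to +-37 mm at the lower edge. A half turn fits just as well.
- rib (a point): Centre of the top face of the cover's black grip rib, at z = 64 mm in the cover's frame; the rib is 44 (x) x 18 (y) x 24 mm high and stands centred on the plate, so its foot is at z = 40 mm. Axes as the cover's.
- clip_a (a joint): Outward swing (rad) of the rigid sprung orange clip arm at the cover's +x end: 0 at rest and when snapped home, about 0.13 while its hook rides over the rim. Its sloping lead-in goes from 63 mm (at z = 1 mm) to 57 mm (z = 10.5 mm) from the cover's centre; the hook's upper face is at z = 12 mm, its hinge at z = 37 mm.
- clip_b (a joint): The same for the clip arm at the -x end. On the way down the slopes meet the rims with the cover's origin about 27 mm above the housing's underside, the push then rises to about 7 to 15 N and falls to 1 to 4 N below 23 mm, the hooks snap in at about 16 mm, and at 14 mm the plate lies hard on the walls. More than 60 N between cover and box cracks the plastic.
- tape: Bystander: black tape dispenser, 125 x 55 x 75 mm; origin: centre of the underside. It stands on the other side of the box from the cover (they trade places).
- mug: Bystander: blue mug, 80 mm across and 95 mm high; origin: centre of the underside.
- mouse: Bystander: black computer mouse, 100 x 60 x 32 mm; origin: centre of the underside.
- stapler: Bystander: red stapler, 130 x 36 x 54 mm; origin: centre of the underside.
- notes: Bystander: yellow block of notes, 76 x 76 x 22 mm; origin: centre of the underside.
- driver: Bystander: screwdriver lying on the desk near the robot; its origin is under the tool.
- pens: Bystander: dark steel pen pot, 76 mm across, 95 mm high, pens up to 160 mm; origin: centre of the underside.
Things that resemble listed ones, but are neither listed nor needed, are in the scene too. Several things have the shape of the cover; the one meant has the colours described above.

How it is judged:
On the way:
1. the cover is lifted clear of the desk, its skirts at least 50 mm up (height (world z) of cover above 0.05 m), for 0.1 s.
At the end, for the whole second after the job is handed in: The cover lies at rest on the box and holds the lid switch down by more than 8 mm (10 mm is fully home), within 5 mm sideways of the box's centre, level within 0.05 rad and square within 0.08 rad, with both clip arms sprung back to less than 0.05 rad, so both hooks are under their rims (value of joint lid_switch above 0.008 m and horizontal distance between cover and box below 0.005 m and angle between cover's own z axis and vertical below 0.05 rad and angle between the x axis of cover and the x axis of box, either way round below 0.08 rad and value of joint each of clip_a, clip_b below 0.05 rad and linear speed of cover below 0.02 m/s); the robot touches nothing.
It fails at once if cover and box are pressed together with more than 60 N (contact force between cover and box above 60 N).
It fails at once if the robot itself pushes on the box with more than 15 N (contact force between any of the arm, the fingers and box above 15 N).
It fails at once if a bystander is moved by more than 20 mm (distance of any of tape, mug, mouse, stapler, notes, driver, pens from where it was at the start of the episode above 0.02 m).
It also fails if it takes over 45 s, if anything falls off the work surface, if the arm or the gripper's body presses on something with over 40 N, if the wrist force passes 120 N, or if a joint passes its speed limit or range.

## Working session

There is one attempt and no reset: what is moved stays moved. The work goes in short steps, Python scripts to look and compute and a shell command to move; the robot and the scene stay as the last step left them, time stands still between calls to the robot, and variables do not carry over. Pictures are saved under pics/ and viewed, and the job is handed in when it is done.

```bash
mkdir -p pics; cat > h.py <<'E'
import numpy as np,cv2
from bench import *
def save(n,fn):
    f=grab_frame(n); cv2.imwrite(f'pics/{fn}.png',f['image']); np.save(f'pics/{fn}.npy',f,allow_pickle=True); return f
def load(fn): return np.load(f'pics/{fn}.npy',allow_pickle=True).item()
def pix(f,u,v,z):
    d=np.array([(u-f['cx'])/f['fx'],-(v-f['cy'])/f['fy'],-1]); R=np.array(f['rotation']);
    d=R@d; o=np.array(f['origin']); return o+d*(z-o[2])/d[2]
def proj(f,p):
    q=np.array(f['rotation']).T@(np.array(p)-np.array(f['origin'])); return f['cx']+f['fx']*q[0]/-q[2], f['cy']-f['fy']*q[1]/-q[2]
def crop(fn,u0,v0,u1,v1,s,out):
    im=cv2.imread(f'pics/{fn}.png')[v0:v1,u0:u1]; cv2.imwrite(f'pics/{out}.png',cv2.resize(im,None,fx=s,fy=s,interpolation=cv2.INTER_CUBIC))
E
python3 - <<'E'
from h import *
print(get_obs())
for n in ['scene','top','wrist']:
    f=save(n,n+'0'); print({k:v for k,v in f.items() if k!='image'})
E
```

```text
{'clock': 0.0, 'joints': array([ 1.0568839 ,  0.47779909,  0.02230413,  1.55648176, -0.01148697,
        1.10928285, -0.08307773]), 'qvel': array([ 9.13450554e-05, -1.25060679e-04, -4.21318612e-04, -8.61582762e-04,
        8.20807742e-04,  4.39586614e-04,  1.98333171e-05]), 'tau': array([ 8.84221263e-04, -5.96445358e+01,  1.60784896e+00, -2.81198269e+01,
        1.23232801e-02,  9.36555531e-03,  1.33321117e-05]), 'tcp_pos': array([ 0.26637711, -0.61990558,  0.40371261]), 'orientation': array([-0.41173083,  2.00016181, -1.99654232]), 'contact_force': array([0.2092191 , 0.31153637, 0.38899047]), 'moment': array([0.00762119, 0.00377172, 0.05926807]), 'grip_width': 0.08501489162083485}
{'fx': 406.7038731405104, 'fy': 406.7038731405104, 'cx': 255.64682541307948, 'cy': 186.7305691491881, 'origin': array([ 1.29262208, -0.45597601,  0.98612419]), 'rotation': array([0.68434052, 0.39605614, 0.96549259])}
{'fx': 434.8513434723597, 'fy': 434.8513434723597, 'cx': 254.74547119512235, 'cy': 195.19241098027268, 'origin': array([ 0.3958648 , -0.02707441,  1.61963863]), 'rotation': array([ 0.07233316, -0.07829916, -1.54015848])}
{'fx': 323.915142978903, 'fy': 323.915142978903, 'cx': 248.97249868565333, 'cy': 188.2339930648839, 'origin': array([ 0.34232817, -0.58556296,  0.37297552]), 'rotation': array([-0.28857495,  0.19225425, -1.1535916 ])}
```

```bash
sed -i "s/R=np.array(f\['rotation'\]);/R=cv2.Rodrigues(np.array(f['rotation']))[0];/; s/q=np.array(f\['rotation'\]).T/q=cv2.Rodrigues(np.array(f['rotation']))[0].T/" h.py; cat h.py | head -12; python3 -c "
from h import *
for n in ['scene0','top0']: crop(n,0,0,512,384,1.5,n+'b')
"
```

```text
import numpy as np,cv2
from bench import *
def save(n,fn):
    f=grab_frame(n); cv2.imwrite(f'pics/{fn}.png',f['image']); np.save(f'pics/{fn}.npy',f,allow_pickle=True); return f
def load(fn): return np.load(f'pics/{fn}.npy',allow_pickle=True).item()
def pix(f,u,v,z):
    d=np.array([(u-f['cx'])/f['fx'],-(v-f['cy'])/f['fy'],-1]); R=cv2.Rodrigues(np.array(f['rotation']))[0];
    d=R@d; o=np.array(f['origin']); return o+d*(z-o[2])/d[2]
def proj(f,p):
    q=cv2.Rodrigues(np.array(f['rotation']))[0].T@(np.array(p)-np.array(f['origin'])); return f['cx']+f['fx']*q[0]/-q[2], f['cy']-f['fy']*q[1]/-q[2]
def crop(fn,u0,v0,u1,v1,s,out):
    im=cv2.imread(f'pics/{fn}.png')[v0:v1,u0:u1]; cv2.imwrite(f'pics/{out}.png',cv2.resize(im,None,fx=s,fy=s,interpolation=cv2.INTER_CUBIC))
```

View pics/scene0.png

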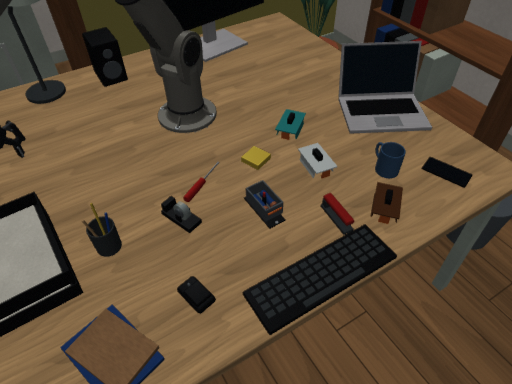

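View pics/top0.png

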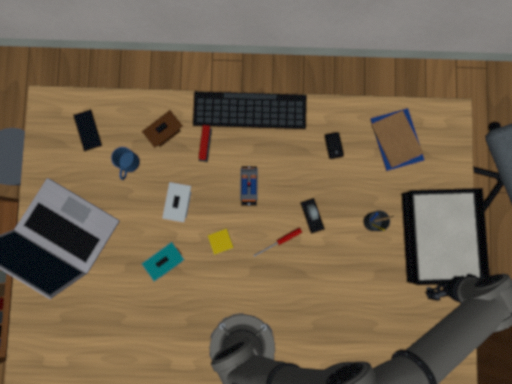

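View pics/wrist0.png

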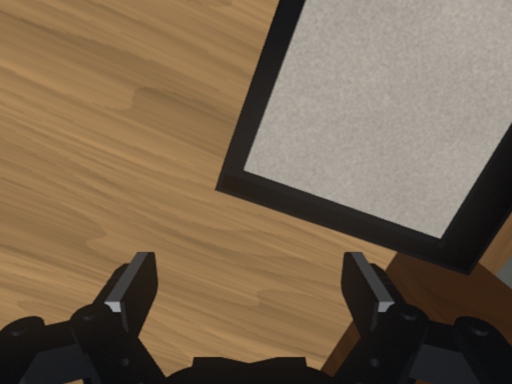

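```bash
python3 -c "
from h import *
crop('top0',140,160,280,225,5.7,'tc'); crop('scene0',230,135,350,230,6.3,'sc')
f=load('top0');g=load('scene0')
for u,v,z in [(177,202,.064),(249,186,.05),(204,143,.05),(220,242,.02),(312,215,.07)]: print(pix(f,u,v,z))
for u,v,z in [(318,155,.064),(265,203,.06)]: print(pix(g,u,v,z))
"
```

```text
[0.51342484 0.24708896 0.064     ]
[ 0.58046059 -0.00901021  0.05      ]
[0.73420958 0.16072528 0.05      ]
[0.37481457 0.09105581 0.02      ]
[ 0.48069467 -0.23701043  0.07      ]
[0.52856274 0.24617911 0.064     ]
[ 0.61187103 -0.01783049  0.06      ]
```

View pics/tc.png

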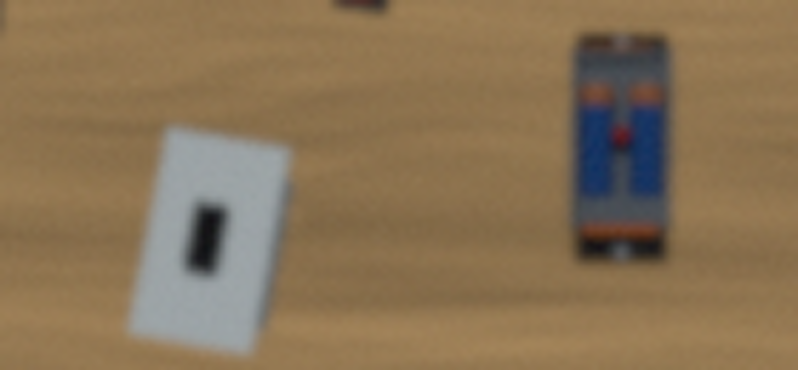

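View pics/sc.png

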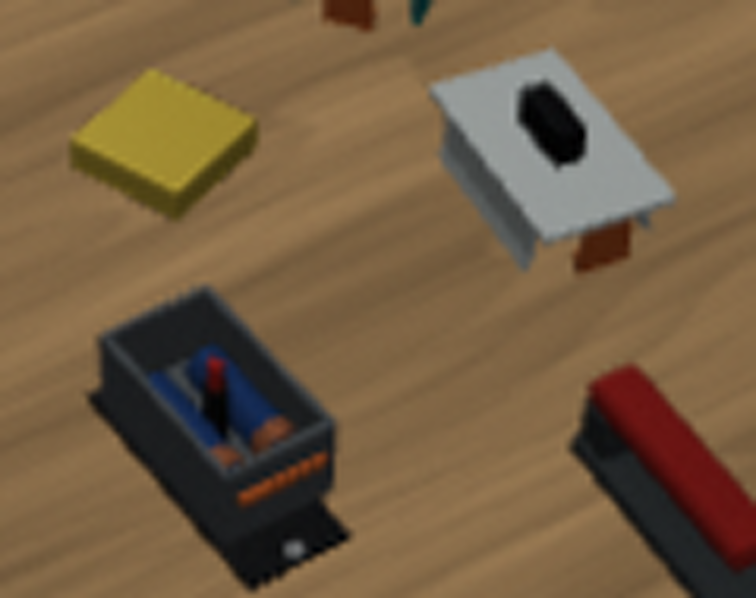

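```bash
cat >> h.py <<'E'
def toolR(): return cv2.Rodrigues(get_obs()['orientation'])[0]
def rows_to(target_xyz, jaw_yaw):
    """jaw_yaw: wanted world heading of tool z (mod pi)"""
    o=get_obs(); R=cv2.Rodrigues(o['orientation'])[0]
    d=R.T@(np.array(target_xyz)-o['tcp_pos'])*100
    y=np.arctan2(R[1,2],R[0,2]); t=-(jaw_yaw-y) # tool y points down
    t=(t+np.pi/2)%np.pi-np.pi/2
    print('pos',o['tcp_pos'].round(4),'tooly',R[:,1].round(4),'zhead',round(y,4)); print('shift cm',d.round(2),'twist',round(t,4),'q7',o['joints'][6].round(3))
E
python3 - <<'E'
from h import *
f=load('top0')
def c(u,v,z): return pix(f,140+u/5.7,160+v/5.7,z)
P=[c(*p,.04) for p in [(168,125),(291,147),(252,354),(128,332)]]
for p in P: print(p.round(4))
print('cover ctr',np.mean(P,0).round(4), [np.linalg.norm(P[i]-P[i-1]).round(4) for i in range(4)])
rib=c(206,239,.064); print('rib',rib)
e=(P[0]+P[1]-P[2]-P[3]); print('cov yaw',np.arctan2(e[1],e[0]))
e=P[0]+P[3]-P[1]-P[2]; print(np.arctan2(e[1],e[0])-np.pi/2)
a=c(579,250,.005);b=c(663,255,.005);print('foot',a,b)
for z in(.06,.078):
  Q=[c(*p,z) for p in [(578,38),(668,38),(662,225),(578,225)]]
  print('box',np.mean(Q,0).round(4))
  e=(Q[0]+Q[1]-Q[2]-Q[3]);print(np.arctan2(e[1],e[0]))
  print('pin',c(621,138,z+.01))
R=toolR();print(R.round(3))
rows_to([rib[0],rib[1],.4],np.pi/2-.1)
g=load('wrist0');o=get_obs();print(R.T@(g['origin']-o['tcp_pos']),(R.T@cv2.Rodrigues(g['rotation'])[0]).round(3))
E
```

```text
[0.588  0.2822 0.04  ]
[0.5761 0.2028 0.04  ]
[0.443  0.2218 0.04  ]
[0.4546 0.3013 0.04  ]
cover ctr [0.5154 0.252  0.04  ] [np.float64(0.1347), np.float64(0.0803), np.float64(0.1345), np.float64(0.0803)]
rib [0.51358613 0.25017856 0.064     ]
cov yaw -0.14205108591447446
-0.14696572785596085
foot [0.51803268 0.01708813 0.005     ] [ 0.51637735 -0.03784379  0.005     ]
box [ 0.5902 -0.0089  0.06  ]
0.014425350680859624
pin [ 0.58456486 -0.00885535  0.07      ]
box [ 0.5879 -0.0091  0.078 ]
0.014425350680859554
pin [ 0.58237299 -0.00906697  0.088     ]
[[-0.919 -0.001  0.395]
 [-0.395  0.001 -0.919]
 [ 0.    -1.    -0.001]]
pos [ 0.2664 -0.62    0.4039] tooly [-7.0e-04  1.2e-03 -1.0e+00] zhead -1.165
shift cm [-57.06   0.49 -70.19] twist 0.5058 q7 -0.083
[-0.08335296  0.03095588 -0.00159997] [[-0.    -0.947 -0.322]
 [ 0.     0.322 -0.947]
 [ 1.    -0.     0.   ]]
```

```bash
python3 - <<'E'
from h import *
rows_to([.55,-.25,.40],1.428)
rows_to([.5145,.251,.40],1.428)
E
```

```text
pos [ 0.2664 -0.62    0.4039] tooly [-7.0e-04  1.2e-03 -1.0e+00] zhead -1.165
shift cm [-40.66   0.42 -22.8 ] twist 0.5486 q7 -0.083
pos [ 0.2664 -0.62    0.4039] tooly [-7.0e-04  1.2e-03 -1.0e+00] zhead -1.165
shift cm [-57.18   0.49 -70.23] twist 0.5486 q7 -0.083
```

```bash
python3 -m jog '[[[-40.7,0.4,-22.8],0.549,-1],[[-40.7,0.4,-22.8],0.549,-1],[[-40.7,0.4,-22.8],0.549,-1],[[-40.7,0.4,-22.8],0.549,-1],[[-40.7,0.4,-22.8],0.549,-1],[[-40.7,0.4,-22.8],0.549,-1],[[-57.2,0.4,-70.2],0.549,-1],[[-57.2,0.4,-70.2],0.549,-1],[[-57.2,0.4,-70.2],0.549,-1],[[-57.2,0.4,-70.2],0.549,-1]]' 40
python3 -c "
from h import *
rows_to([.5145,.251,.40],1.428)"
```

```text
clock: 1.4
tcp_pos: [0.5031, -0.0709, 0.4012]
orientation: [-0.154, -2.147, 2.147]
contact_force: [1.5, 0.5, 0.2]
grip_width: 0.0853
pos [ 0.5031 -0.0709  0.4012] tooly [ 2.e-04 -1.e-04 -1.e+00] zhead -1.7141
shift cm [  3.47   0.11 -32.03] twist -0.0005 q7 -1.728
```

```bash
python3 -c "
from h import *
rows_to([.588,-.009,.40],1.428)"
python3 -m jog '[[[-9.3,0.1,-4.9],0,-1],[[-9.3,0.1,-4.9],0,-1],[[-9.3,0.1,-4.9],0,-1]]'
python3 -c "
from h import *
save('wrist','wbox'); rows_to([.588,-.009,.40],1.428)
crop('wbox',0,0,512,384,1.55,'wboxb')"
```

```text
pos [ 0.5031 -0.0709  0.4012] tooly [ 2.e-04 -1.e-04 -1.e+00] zhead -1.7141
shift cm [-7.51  0.12 -7.34] twist -0.0005 q7 -1.728
clock: 1.78
tcp_pos: [0.6044, -0.0356, 0.3994]
orientation: [-0.151, -2.15, 2.148]
contact_force: [-0.8, -0.1, -0.6]
grip_width: 0.0853
pos [ 0.603  -0.037   0.3993] tooly [-1.3e-03  2.0e-04 -1.0e+00] zhead -1.7127
shift cm [ 1.88 -0.06 -2.56] twist 0.0009 q7 -1.803
```

View pics/wboxb.png

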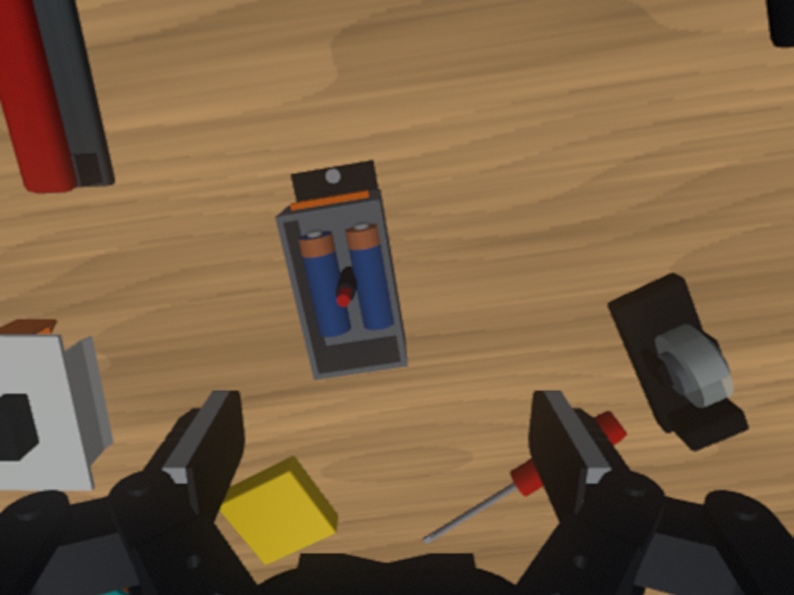

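```bash
python3 -c "
from h import *
crop('wbox',165,95,275,255,3.7*1.0,'wb2')
im=cv2.imread('pics/wb2.png');print(im.shape)"
```

```text
(592, 407, 3)
```

View pics/wb2.png

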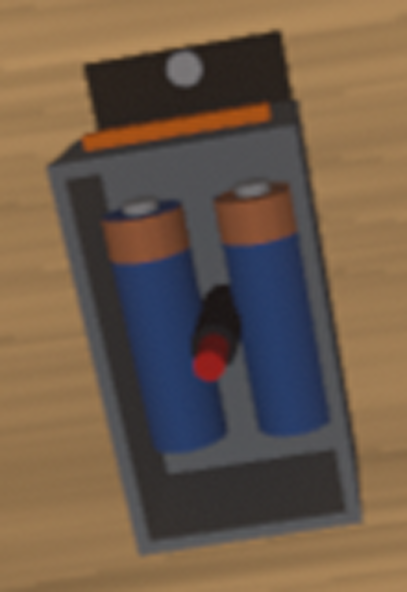

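```bash
cat > fit.py <<'E'
from h import *
from scipy.optimize import least_squares
def fit(f,model,px,x0,w=None):
    px=np.array(px,float)
    def world(p):
        x,y,t,h=p; c,s=np.cos(t),np.sin(t)
        return [(x+c*a-s*b,y+s*a+c*b,z+k*h) for a,b,z,k in model]
    def r(p): return (np.array([proj(f,q) for q in world(p)])-px).ravel()
    s=least_squares(r,x0,x_scale=[.01,.01,.1,.01]); 
    cov=np.linalg.inv(s.jac.T@s.jac)
    return s.x,np.sqrt(np.diag(cov)),s.fun.reshape(-1,2)
E
python3 - <<'E'
from fit import *
f=load('wbox')
px=[(165+u/3.7-.0,95+v/3.7) for u,v in [(48,168),(298,124),(361,521),(140,554),(84,65),(282,31),(209,363)]]
model=[(.056,.032,0,1),(.056,-.032,0,1),(-.056,-.032,0,1),(-.056,.032,0,1),(.075,.03,.005,0),(.075,-.03,.005,0),(0,0,.01,1)]
x,s,r=fit(f,model,px,[.588,-.009,0,.07]); print(x.round(4),s.round(4)); print(r.round(2))
x,s,r=fit(f,model[:4]+model[6:],px[:4]+px[6:],[.588,-.009,0,.07]); print(x.round(4),s.round(4)); print(r.round(2))
E
```

```text
[ 0.5861 -0.0047  0.0215  0.0657] [0.0006 0.0005 0.0065 0.0018]
[[ 0.09 -0.63]
 [-0.32  0.27]
 [ 0.38 -0.03]
 [-0.21 -0.17]
 [-0.3  -0.03]
 [ 0.02  0.12]
 [ 0.33  0.49]]
[ 0.586  -0.0046  0.0223  0.0655] [0.0009 0.0005 0.0078 0.0024]
[[ 0.04 -0.54]
 [-0.44  0.31]
 [ 0.34 -0.09]
 [-0.19 -0.2 ]
 [ 0.28  0.49]]
```

```bash
python3 -c "
from h import *
rows_to([.53,.22,.385],1.428)"
```

```text
pos [ 0.603  -0.037   0.3993] tooly [-1.3e-03  2.0e-04 -1.0e+00] zhead -1.7127
shift cm [ 10.86   1.45 -24.41] twist 0.0009 q7 -1.803
```

```bash
python3 -m jog '[[[10.9,1.5,-24.4],0,-1],[[10.9,1.5,-24.4],0,-1],[[10.9,1.5,-24.4],0,-1],[[10.9,1.5,-24.4],0,-1],[[10.9,1.5,-24.4],0,-1],[[10.9,1.5,-24.4],0,-1]]'
python3 -c "
from h import *
save('wrist','wcov'); rows_to([.5145,.251,.38],1.428)
crop('wcov',0,0,512,384,1.55,'wcovb')
crop('wcov',160,100,290,260,3.7,'wc2')"
```

```text
clock: 2.58
tcp_pos: [0.5287, 0.2193, 0.3851]
orientation: [-0.152, -2.147, 2.149]
contact_force: [0.5, -0.5, 0.6]
grip_width: 0.0853
pos [0.5296 0.2176 0.3851] tooly [-0.     -0.0015 -1.    ] zhead -1.7154
shift cm [ 1.97  0.51 -3.09] twist -0.0018 q7 -2.3
```

View pics/wcovb.png

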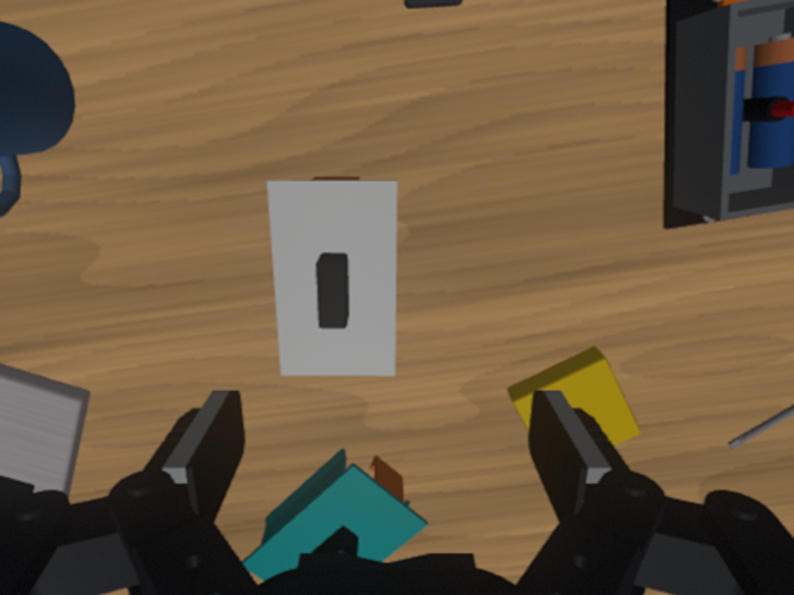

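View pics/wc2.png

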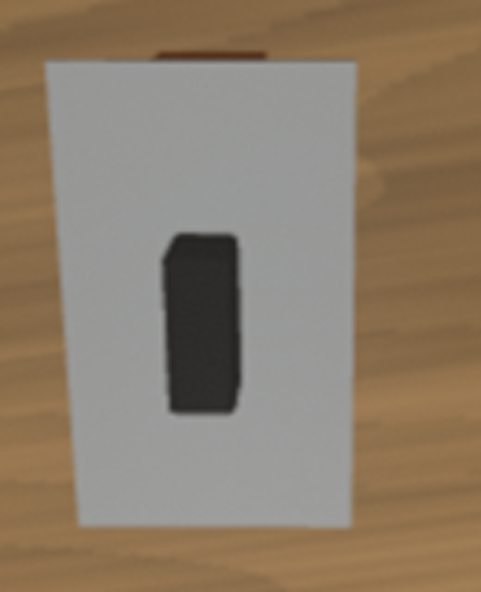

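```bash
python3 - <<'E'
from fit import *
f=load('wcov')
px=[(160+u/3.7,100+v/3.7) for u,v in [(45,62),(357,62),(351,527),(79,526),(165,260),(238,260),(235,412),(169,412)]]
m=[(.067,.04,.04,1),(.067,-.04,.04,1),(-.067,-.04,.04,1),(-.067,.04,.04,1),(.022,.009,.064,1),(.022,-.009,.064,1),(-.022,-.009,.064,1),(-.022,.009,.064,1)]
x,s,r=fit(f,m[:4],px[:4],[.515,.25,-.14,0]); print(x.round(4),s.round(4),r.round(2).tolist())
x,s,r=fit(f,m,px,[.515,.25,-.14,0]); print(x.round(4),s.round(4),r.round(2).tolist())
E
```

```text
[ 5.144e-01  2.563e-01 -1.448e-01  2.000e-04] [0.0007 0.0006 0.0066 0.0021] [[0.13, -0.17], [-0.2, 0.11], [0.12, 0.0], [-0.05, 0.07]]
[ 0.5139  0.2562 -0.1468 -0.0015] [0.0007 0.0005 0.0063 0.002 ] [[0.82, 0.07], [0.02, 0.51], [0.08, -0.29], [0.27, -0.35], [-0.67, -1.24], [-1.09, -1.15], [0.64, 1.28], [0.04, 1.2]]
```

```bash
python3 -c "
from h import *
rows_to([.5144,.2555,.26],1.426)"
```

```text
pos [0.5296 0.2176 0.3851] tooly [-0.     -0.0015 -1.    ] zhead -1.7154
shift cm [ 2.05 12.51 -3.55] twist 0.0002 q7 -2.3
```

```bash
python3 -m jog '[[[2.05,5,-3.55],0,-1],[[2.05,9,-3.55],0,-1],[[2.05,12.5,-3.55],0,-1],[[2.05,12.5,-3.55],0,-1]]'
python3 -c "
from h import *
save('wrist','w3');rows_to([.5144,.2555,.216],1.426)
crop('w3',0,0,512,384,1.55,'w3b');save('scene','s3');crop('s3',230,60,400,190,4.7,'s3b')"
```

```text
clock: 3.12
tcp_pos: [0.5143, 0.254, 0.2578]
orientation: [-0.153, -2.138, 2.148]
contact_force: [0.2, -0.3, 1.0]
grip_width: 0.0859
pos [0.515  0.255  0.2598] tooly [-0.0013 -0.0022 -1.    ] zhead -1.7174
shift cm [ 0.06  4.38 -0.05] twist -0.0018 q7 -2.428
```

View pics/w3b.png

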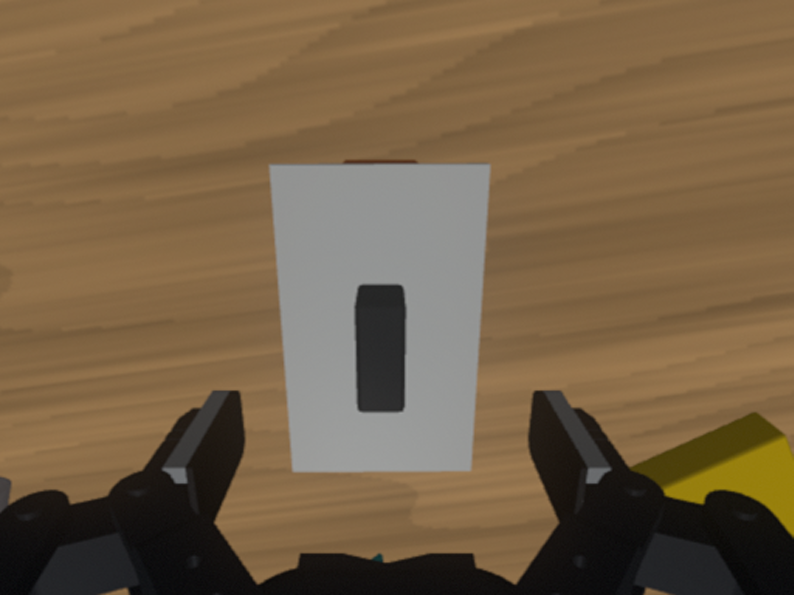

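View pics/s3b.png

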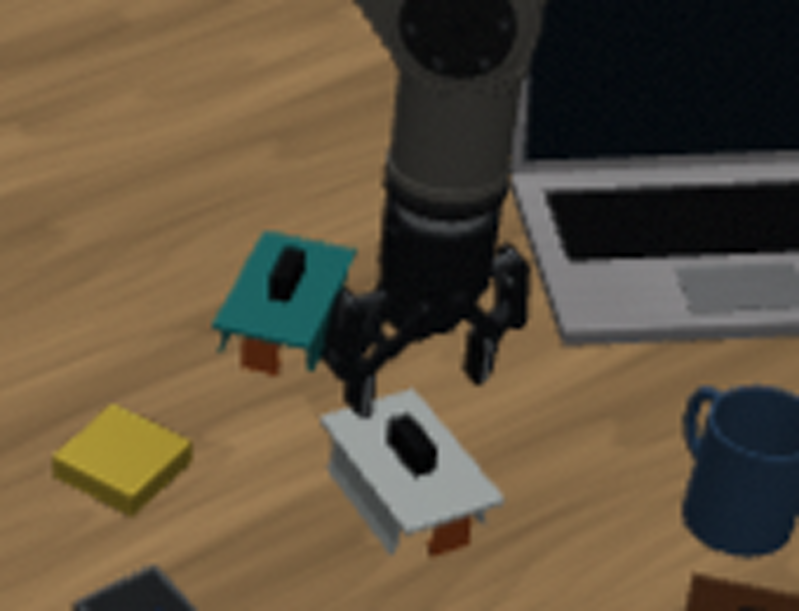

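```bash
python3 - <<'E'
from fit import *
f=load('w3')
px=[(u/1.55,v/1.55) for u,v in [(269,164),(490,164),(471,472),(292,472),(357,302),(405,302),(405,411),(357,411)]]
m=[(.067,.04,.04,0),(.067,-.04,.04,0),(-.067,-.04,.04,0),(-.067,.04,.04,0),(.022,.009,.064,0),(.022,-.009,.064,0),(-.022,-.009,.064,0),(-.022,.009,.064,0)]
mm=[a[:3]+(1,) for a in m]
x,s,r=fit(f,mm[:4],px[:4],[.515,.25,-.14,0]); print(x.round(4),s.round(4),r.round(2).tolist())
x,s,r=fit(f,mm,px,[.515,.25,-.14,0]); print(x.round(4),s.round(4),r.round(2).tolist())
rows_to([x[0],x[1],.216],1.571+x[2])
E
```

```text
[ 5.147e-01  2.566e-01 -1.453e-01  4.000e-04] [0.0004 0.0003 0.0041 0.0008] [[-0.14, 0.2], [0.32, -0.08], [-0.21, -0.32], [-0.02, 0.17]]
[ 0.5149  0.2564 -0.1456 -0.0007] [0.0004 0.0002 0.0039 0.0007] [[0.52, -0.33], [0.25, -0.57], [-0.26, -1.53], [0.4, -1.07], [-1.66, 0.46], [0.87, 0.37], [-0.03, 1.05], [-0.02, 1.16]]
pos [0.5154 0.2558 0.261 ] tooly [ 9.e-04 -6.e-04 -1.e+00] zhead -1.717
shift cm [ 0.07  4.5  -0.06] twist -0.0008 q7 -2.429
```

```bash
python3 -m jog '[[[0.05,2.5,-0.05],0,-1],[[0.05,4.3,-0.05],0,-1],[[0.05,4.3,-0.05],0,-1]]'
python3 -m jog '[[[0,0,0],0,1],[[0,0,0],0,1],[[0,0,0],0,1],[[0,0,0],0,1],[[0,0,0],0,1],[[0,0,0],0,1]]' 80
python3 -c "
from h import *
save('wrist','w4');rows_to([.5144,.2555,.216],1.426)
crop('w4',0,0,512,384,1.55,'w4b')"
```

```text
clock: 3.6
tcp_pos: [0.5138, 0.2574, 0.2168]
orientation: [-0.154, -2.145, 2.147]
contact_force: [-0.7, -0.4, 0.8]
grip_width: 0.0851
clock: 4.35
tcp_pos: [0.514, 0.2581, 0.2177]
orientation: [-0.155, -2.148, 2.147]
contact_force: [-0.5, -1.8, 5.2]
grip_width: 0.0161
pos [0.514  0.2581 0.2177] tooly [ 6.e-04  1.e-04 -1.e+00] zhead -1.7141
shift cm [-0.08  0.17  0.25] twist 0.0015 q7 -2.451
```

View pics/w4b.png

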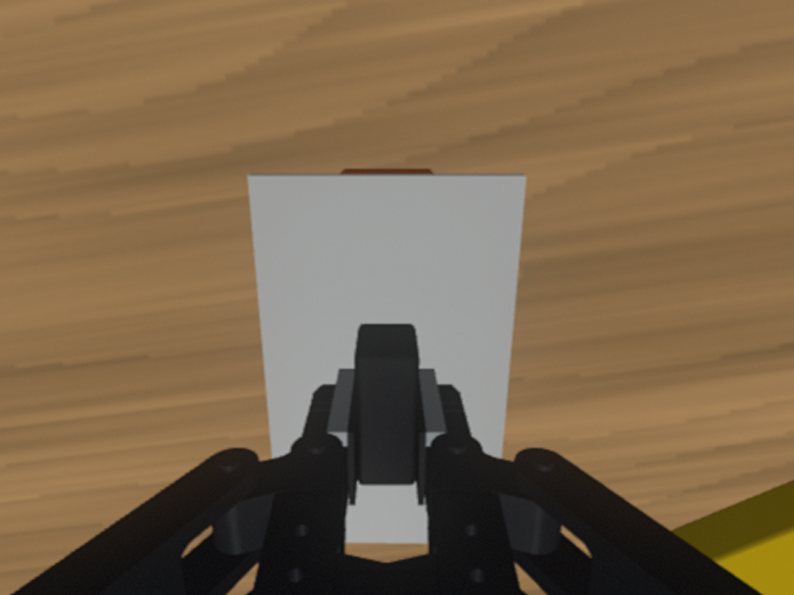

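```bash
python3 -m jog '[[[0,-3,0],0,1],[[0,-8,0],0,1],[[0,-13,0],0,1],[[0,-13,0],0,1]]'
python3 -c "
from h import *
rows_to([.586,-.0047,.347],1.571+.0215)"
```

```text
clock: 4.9
tcp_pos: [0.5149, 0.2588, 0.351]
orientation: [-0.161, -2.155, 2.145]
contact_force: [0.6, -0.6, -2.4]
grip_width: 0.0163
pos [0.5149 0.2588 0.351 ] tooly [ 0.0067  0.0038 -1.    ] zhead -1.7141
shift cm [-10.8    0.35  25.07] twist -0.165 q7 -2.395
```

```bash
python3 -m jog '[[[-2,0.2,5],-0.03,1],[[-4.5,0.2,10.5],-0.07,1],[[-7,0.2,16.3],-0.11,1],[[-9.2,0.2,21.5],-0.14,1],[[-10.8,0.2,25.1],-0.165,1],[[-10.8,0.2,25.1],-0.165,1],[[-10.8,0.2,25.1],-0.165,1],[[-10.8,0.2,25.1],-0.165,1]]'
python3 -c "
from h import *
rows_to([.586,-.0047,.347],1.571+.0215)
save('wrist','w5');save('scene','s5');save('top','t5')
rows_to([.586,-.0047,.347],1.571+.0215)
crop('w5',0,0,512,384,1.55,'w5b');crop('s5',180,90,350,240,4,'s5b');crop('t5',190,130,300,250,5,'t5b')"
```

```text
clock: 5.9
tcp_pos: [0.5845, -0.0042, 0.3445]
orientation: [-0.028, 2.211, -2.209]
contact_force: [0.2, -0.4, -2.2]
grip_width: 0.0159
pos [ 0.5845 -0.0042  0.3445] tooly [-1.2e-03  6.0e-04 -1.0e+00] zhead -1.5466
shift cm [-0.15 -0.25  0.06] twist 0.0025 q7 -1.732
pos [ 0.5847 -0.0047  0.345 ] tooly [-2.e-04  3.e-04 -1.e+00] zhead -1.5472
shift cm [-0.13 -0.2   0.01] twist 0.0019 q7 -1.732
```

View pics/w5b.png

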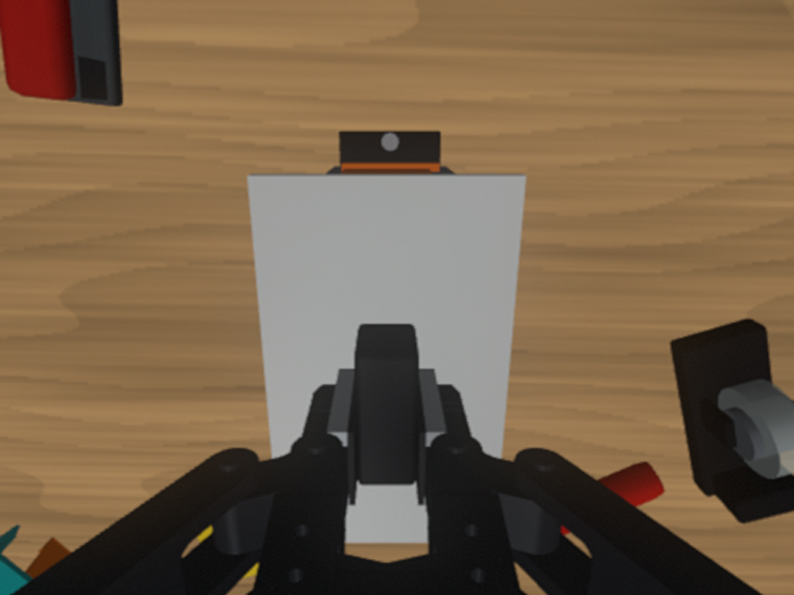

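View pics/s5b.png

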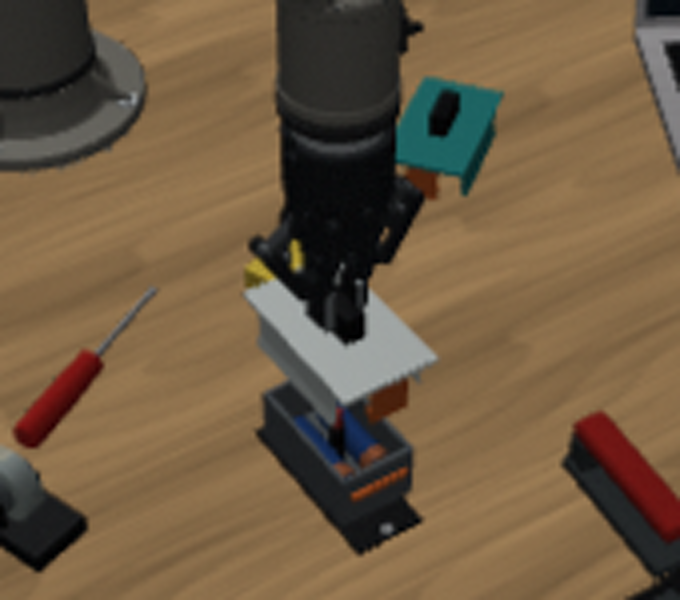

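View pics/t5b.png

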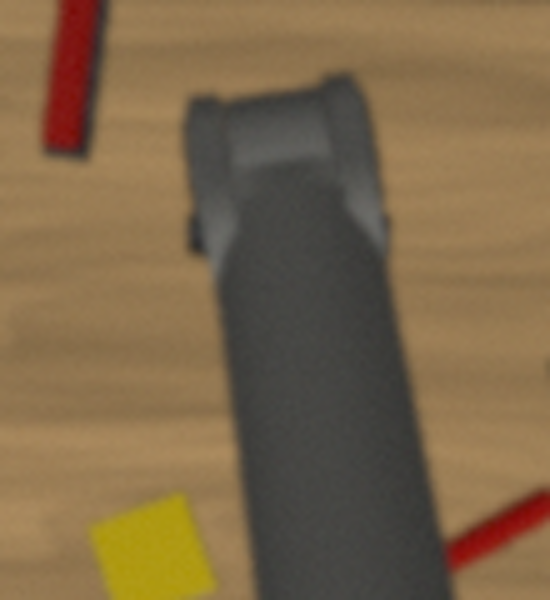

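```bash
python3 -c "
from h import *
crop('w5',155,75,345,125,4.2,'w5c')"
python3 - <<'E'
from h import *
f=load('w5'); 
def P(u,v,z): return pix(f,u/1.55,v/1.55,z)
print('foot',P(339.5,131,.005),P(440,131,.005),'screw',P(390,142,.005))
zc=.347-.217
for z in (zc+.04,): print('plate',P(248,174,z),P(526,174,z))
E
```

```text
foot [0.66066261 0.02678429 0.005     ] [ 0.66210297 -0.03203901  0.005     ] screw [ 0.65521242 -0.00294388  0.005     ]
plate [0.65203247 0.03783355 0.17      ] [ 0.65394301 -0.03993186  0.17      ]
```

View pics/w5c.png

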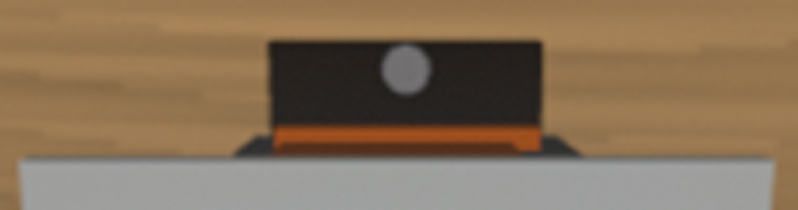

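```bash
python3 -m jog '[[[-0.05,2.5,0.17],0,1],[[-0.05,5,0.17],0,1],[[-0.05,5,0.17],0,1],[[-0.05,5,0.17],0,1]]'
python3 -c "
from h import *
save('wrist','w6');save('scene','s6')
rows_to([.586,-.0047,.347],1.571+.0215)
crop('w6',155,75,345,165,4.2,'w6b');crop('s6',220,140,310,240,6,'s6b')"
```

```text
clock: 6.55
tcp_pos: [0.5858, -0.0072, 0.296]
orientation: [-0.023, 2.21, -2.209]
contact_force: [-0.0, -0.0, -1.5]
grip_width: 0.0161
pos [ 0.5859 -0.0073  0.2964] tooly [ 2.2e-03  1.0e-04 -1.0e+00] zhead -1.5488
shift cm [-0.02 -5.06 -0.26] twist 0.0003 q7 -1.745
```

View pics/w6b.png

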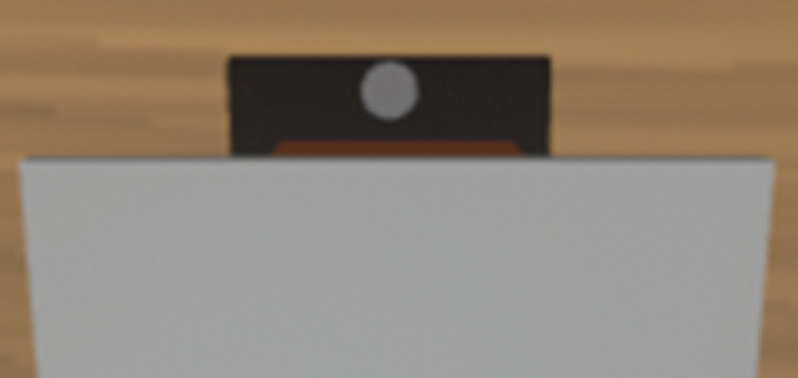

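View pics/s6b.png

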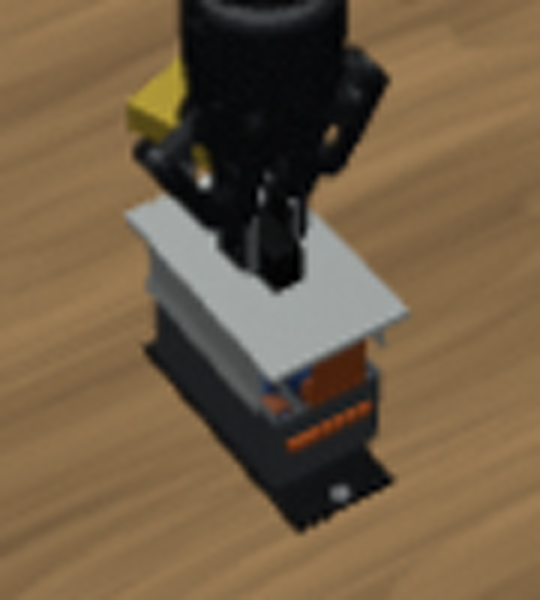

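```bash
python3 - <<'E'
from h import *
for n,F,PL,zc in (('w5',[(268.5,42),(541.5,42)],[(20,158),(775,158)],.345-.2165),('w6',[(229,57),(549,57)],[(20,158),(774,158)],.2962-.2165)):
  f=load(n); 
  def P(u,v,z): return pix(f,155+u/4.2,75+v/4.2,z)
  a,b=P(*F[0],.005),P(*F[1],.005); c,d=P(*PL[0],zc+.04),P(*PL[1],zc+.04)
  print(n,'foot',(a+b)/2,np.linalg.norm(a-b),np.arctan2((a-b)[1],(a-b)[0])-np.pi/2,'plate',(c+d)/2,np.linalg.norm(c-d),np.arctan2((c-d)[1],(c-d)[0])-np.pi/2)
  R=cv2.Rodrigues(f['rotation'])[0]; print(f['origin'],R[:,0])
E
```

```text
w5 foot [ 0.66096397 -0.0026177   0.005     ] 0.0590144143176454 0.02448269097180278 plate [ 0.65268471 -0.00104301  0.1685    ] 0.07880756993511932 0.024564096080216258
[ 6.67145119e-01 -5.54776858e-04  3.13603143e-01] [ 0.02445957 -0.9997003  -0.00102369]
w6 foot [ 0.66125695 -0.00272619  0.005     ] 0.05854323543344103 0.022473707788213337 plate [ 0.65438132 -0.00421567  0.1197    ] 0.07895596970583986 0.02250753788387283
[ 0.66855543 -0.00373088  0.26530177] [ 2.24582053e-02 -9.99747664e-01 -4.87086322e-04]
```

```bash
python3 -m jog '[[[0.08,0,-0.11],0,1],[[0.08,0.8,-0.11],0,1],[[0.08,1.6,-0.11],0,1],[[0.08,2.4,-0.11],0,1],[[0.08,2.4,-0.11],0,1]]'
python3 -c "
from h import *
save('wrist','w7');save('scene','s7')
rows_to([.586,-.0047,.347],1.571+.0215); print(get_obs()['contact_force'],get_obs()['moment'])
crop('w7',155,75,345,165,4.2,'w7b');crop('s7',220,140,310,240,6,'s7b')
f=load('w7')"
```

```text
clock: 7.28
tcp_pos: [0.5845, -0.0065, 0.2702]
orientation: [-0.025, 2.211, -2.211]
contact_force: [1.6, 0.9, -3.0]
grip_width: 0.0162
pos [ 0.5846 -0.0065  0.271 ] tooly [-4.e-04 -0.e+00 -1.e+00] zhead -1.549
shift cm [-0.14 -7.6  -0.17] twist 0.0001 q7 -1.755
[ 0.20243053 -0.12082774 -1.07963135] [-0.02384514 -0.04366162 -0.02644651]
```

View pics/w7b.png

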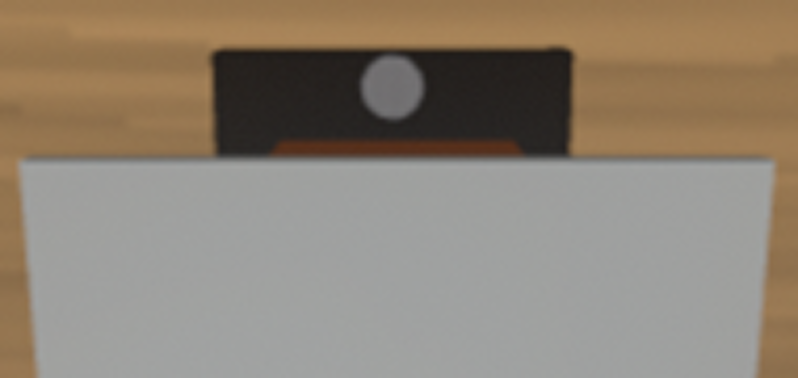

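View pics/s7b.png

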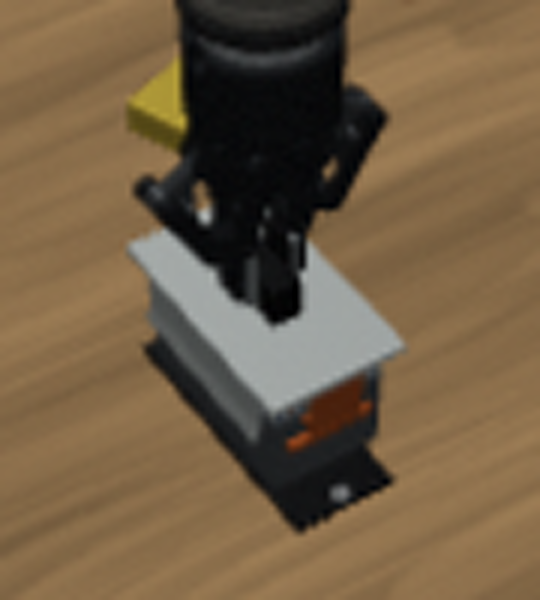

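```bash
python3 -m jog '[[[0,0.3,-0.03],0,1],[[0,0.6,-0.03],0,1],[[0,0.8,-0.03],0,1],[[0,0.8,-0.03],0,1]]'
python3 -m jog '[[[0,0.2,0],0,1],[[0,0.3,0],0,1],[[0,0.3,0],0,1]]'
python3 -m jog '[[[0,0.2,0],0,1],[[0,0.2,0],0,1]]'
```

```text
clock: 7.88
tcp_pos: [0.5848, -0.0061, 0.2632]
orientation: [-0.023, 2.21, -2.21]
contact_force: [0.5, -0.1, -1.0]
grip_width: 0.0163
clock: 8.25
tcp_pos: [0.5849, -0.0061, 0.2606]
orientation: [-0.023, 2.21, -2.21]
contact_force: [0.1, -0.5, 4.3]
grip_width: 0.0164
clock: 8.5
tcp_pos: [0.585, -0.0061, 0.2587]
orientation: [-0.023, 2.21, -2.21]
contact_force: [0.7, -0.3, 4.8]
grip_width: 0.0161
```

```bash
python3 -m jog '[[[0,0.1,0],0,1],[[0,0.2,0],0,1],[[0,0.2,0],0,1]]'
python3 -m jog '[[[0,0.1,0],0,1],[[0,0.2,0],0,1],[[0,0.2,0],0,1]]'
```

```text
clock: 8.88
tcp_pos: [0.5858, -0.0061, 0.2581]
orientation: [-0.02, 2.209, -2.209]
contact_force: [0.5, 0.3, 13.8]
grip_width: 0.0165
clock: 9.25
tcp_pos: [0.5847, -0.0062, 0.2542]
orientation: [-0.024, 2.21, -2.21]
contact_force: [1.6, 0.1, 1.8]
grip_width: 0.0163
```

```bash
python3 -m jog '[[[0,0.1,0],0,1],[[0,0.2,0],0,1],[[0,0.2,0],0,1]]'
```

```text
clock: 9.62
tcp_pos: [0.5846, -0.0061, 0.2518]
orientation: [-0.024, 2.211, -2.211]
contact_force: [1.5, 0.5, 0.2]
grip_width: 0.0162
```

```bash
python3 -m jog '[[[0,0.1,0],0,1],[[0,0.2,0],0,1],[[0,0.2,0],0,1]]'
```

```text
clock: 10.0
tcp_pos: [0.5844, -0.0062, 0.2498]
orientation: [-0.025, 2.211, -2.211]
contact_force: [1.5, -0.2, -1.4]
grip_width: 0.0159
```

```bash
python3 -m jog '[[[0,0.1,0],0,1],[[0,0.1,0],0,1]]'
```

```text
clock: 10.25
tcp_pos: [0.5844, -0.0062, 0.2493]
orientation: [-0.025, 2.211, -2.211]
contact_force: [-1.3, 0.6, 3.0]
grip_width: 0.0163
```

```bash
python3 -m jog '[[[0,0.1,0],0,1],[[0,0.1,0],0,1]]'
```

```text
clock: 10.5
tcp_pos: [0.5845, -0.0061, 0.2493]
orientation: [-0.024, 2.21, -2.211]
contact_force: [-3.2, -1.2, 11.8]
grip_width: 0.0163
```

```bash
python3 -m jog '[[[0,0.1,0],0,1],[[0,0.1,0],0,1]]'
```

```text
clock: 10.75
tcp_pos: [0.5845, -0.0061, 0.2492]
orientation: [-0.024, 2.21, -2.211]
contact_force: [-6.8, -0.5, 20.9]
grip_width: 0.0161
```

```bash
python3 -m jog '[[[0,-0.2,0],0,1],[[0,-0.2,0],0,1]]'
python3 -c "
from h import *
save('wrist','w8');save('scene','s8')
crop('w8',155,75,345,165,4.2,'w8b');crop('s8',220,140,310,240,6,'s8b')"
```

```text
clock: 11.0
tcp_pos: [0.5845, -0.0062, 0.2493]
orientation: [-0.024, 2.211, -2.211]
contact_force: [-0.8, 1.0, 4.5]
grip_width: 0.0164
```

View pics/s8b.png

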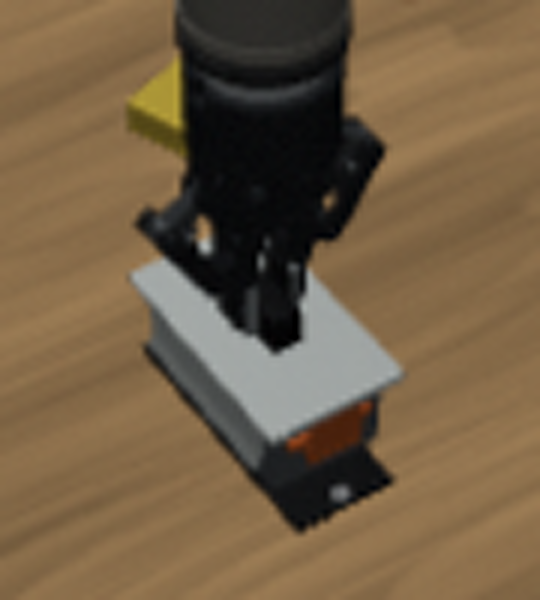

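```bash
python3 -m jog '[[[0,0,0],0,-1],[[0,0,0],0,-1],[[0,0,0],0,-1],[[0,0,0],0,-1],[[0,0,0],0,-1]]'
python3 -m jog '[[[0,-4,0],0,-1],[[0,-10,0],0,-1],[[0,-14,0],0,-1],[[0,-14,0],0,-1]]'
python3 -c "
from h import *
save('wrist','w9');save('scene','s9')
rows_to([.586,-.0047,.347],1.571+.0215)
crop('w9',0,0,512,384,1.55,'w9b');crop('s9',220,140,310,240,6,'s9b')"
```

```text
clock: 11.72
tcp_pos: [0.5846, -0.0062, 0.2491]
orientation: [-0.024, 2.211, -2.211]
contact_force: [0.1, 0.0, 0.3]
grip_width: 0.0851
clock: 12.22
tcp_pos: [0.5856, -0.006, 0.393]
orientation: [-0.016, 2.207, -2.207]
contact_force: [0.5, -0.0, -0.1]
grip_width: 0.0855
pos [ 0.5843 -0.0062  0.3891] tooly [ 2.e-04 -1.e-04 -1.e+00] zhead -1.5491
shift cm [-0.17  4.21 -0.15] twist 0.0 q7 -1.72
```

View pics/w9b.png

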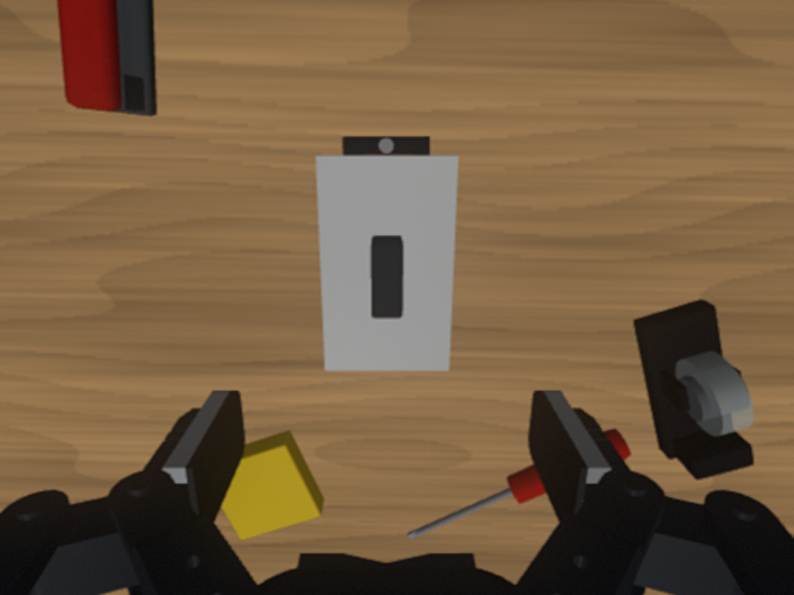

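View pics/s9b.png

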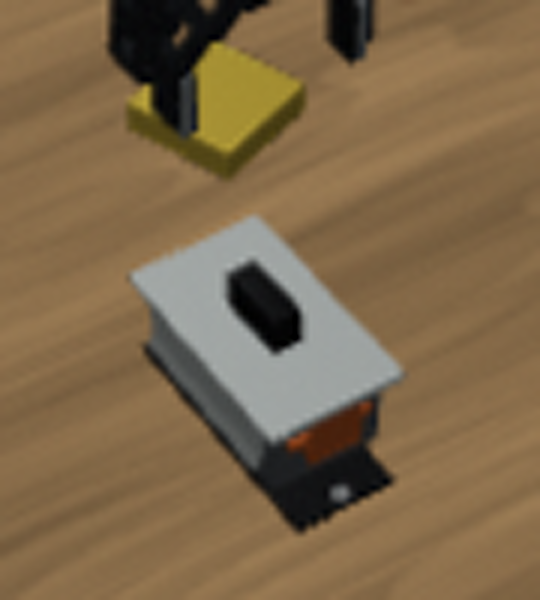

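```bash
python3 - <<'E'
from fit import *
f=load('w9')
px=[(u/1.55,v/1.55) for u,v in [(316,156),(458,156),(449,371),(325,371)]]
m=[(.067,.04,.04,1),(.067,-.04,.04,1),(-.067,-.04,.04,1),(-.067,.04,.04,1)]
x,s,r=fit(f,m,px,[.586,-.005,.02,.03]); print(x.round(4),s.round(4),r.round(2).tolist())
a,b=[pix(f,u/1.55,v/1.55,.005) for u,v in [(342.5,136.5),(430,136.5)]]; print('foot end',(a+b)/2,np.linalg.norm(a-b), 'box ctr x',((a+b)/2)[0]-.075)
# compare a crop of both cams before/after for bystanders
A=load('scene0')['image'];B=load('s9')['image'];D=cv2.absdiff(A,B).max(2)
n,l,st,c=cv2.connectedComponentsWithStats((D>30).astype(np.uint8))
print([s.tolist() for s in st[1:] if s[4]>15])
E
```

```text
[ 0.5852 -0.005   0.0223  0.0314] [0.0006 0.0005 0.006  0.0018] [[-0.17, 0.08], [0.19, 0.04], [-0.01, -0.08], [-0.01, -0.06]]
foot end [ 0.66128566 -0.00286145  0.005     ] 0.05959061841270684 box ctr x 0.5862856575193494
[[0, 0, 12, 16, 100], [115, 0, 47, 77, 531], [148, 0, 15, 41, 147], [165, 0, 18, 16, 160], [207, 0, 50, 18, 573], [225, 8, 68, 155, 5795], [186, 24, 8, 7, 35], [174, 31, 14, 17, 121], [184, 34, 19, 37, 300], [176, 63, 18, 9, 102], [161, 64, 14, 8, 68], [0, 120, 26, 38, 529], [298, 143, 39, 35, 829], [242, 176, 45, 42, 1027]]
```

```bash
python3 -c "
from bench import *
print(get_obs()['contact_force']); print(hand_in())"
```

```text
[-0.43874522  0.39135751 -1.05996485]
the job is handed in; nothing more can be done
None
```

The white cover is on the battery box, pressed home, released and handed in at about 12 s of the 45 s allowed.

- **Pressing:** The clips met the rims with the TCP at about 0.261 m. The push peaked near 14 N and then fell to about zero. The cover stopped hard at 0.249 m, about 12 mm lower against the 13 mm expected. A last push to 21 N moved it no further, so I took both clips to be in.
- **Position after letting go:** The wrist camera puts the cover about 1 mm from the box's centre and square with it to within the measurement error. Its height is 31 mm, against about 30 mm expected when home, and the four-corner fit showed no tilt. The gripper was clear and the scene picture showed no other object moved.
- **Not seen directly:** The clip at the far (-x) end never showed in a picture. That it snapped in rests on the force, the hard stop and the level plate.
- **Disagreement:** The top camera placed the cover and box about 2–5 mm differently from the wrist camera. I relied on where the cover lay relative to the box, where the two cameras agreed to about 3 mm.

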